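# Lock a sample rack in an analyser's loading dock

## Task

Lock the tube rack in the loading dock: squeeze the red release button in the grip of the raised hold-down lever, swing the lever down until it is fully home, and let go so that the button springs back out. Then slide the orange-knobbed bolt across the lever as far as it goes into its orange keeper, and leave the rack, the bottle, the cup and the tip box where they stand.

Things in the scene. Friction and masses are not known exactly. Their poses are not given: they have to be found in the camera images.
- dock: Fixed loading dock on a 360 x 335 x 12 mm aluminium plate. Origin on the bench under it, z up, yaw varies. In its frame (mm): lever hinge at (120, 0, 90) along y; lever points to -x, swings in plane y = 0. White ratchet cover disc, radius 85, at y 13 to 25 around the hinge. Bolt pedestal at x -18 to 18, y 22 to 130, top z 105. Rack pocket at x -116 to 67, y -177 to -83; tube caps reach z 97.
- hinge (a point): Centre of the lever's hinge, 90 mm above the bench, axes as the dock's. A thin hold-down arm with a rubber foot reaches from the lever, 75 mm out from the hinge, 155 mm to the dock's -y, and comes down on the rack's end.
- grip (a point): Centre of the lever's black grip, 200 mm from the hinge: a bar 84 mm long, 24 mm wide (along y), 22 mm thick; the steel shank from it to the hinge is 14 x 14 mm. Axes turn with the lever: -x points from the hinge along the lever to its free end, y is parallel to the hinge (the dock's y), z is square to both.
- button_face (a point): Middle of the outer face of the red release button, 28 x 14 mm, on the +y side of the grip, beside the grip's centre. Out, it stands 8.5 mm proud (grip plus button 32.5 mm wide); fully in, 1.5 mm. It is pressed towards the lever's -y, for instance by pinching the grip from both sides.
- button (a joint): How far the button is pressed, m: 0 out, 0.007 fully in. Spring of 2.5 N at first to 8 N fully in; comes out by itself. A pawl behind it locks the lever on a ratchet: hold it fully in (over 0.005) for the whole swing. Between notches it cannot come fully out.
- lever (a joint): Lever angle, rad: 0 raised (0.95 rad above horizontal), growing as it swings down: elevation = 0.95 - value; 0.9 is fully home, at a stop. Starts at 0 to 0.15. With the button out the ratchet stops it at about 0.2 and every 0.135 rad below; between 0.865 and 0.9 the button comes out and holds it down. Hinge friction 0.5 N m: it stays where it is left.
- bolt_knob (a point): Top centre of the bolt's upright knob: 14 mm diameter, orange above a steel neck, standing 34 mm clear of the steel bolt (10 mm diameter). Its top is 155 mm above the bench, 50 mm above the pedestal. Axes as the dock's. The bolt's two steel guides, at y 26 and 126 mm in the dock's frame, are 129 mm high.
- bolt (a joint): How far the bolt has slid along the dock's -y, m: 0 drawn back, 0.054 fully in the keeper, at a stop. Starts at 0 to 0.010. Friction 2 N; stays where left. It passes just above the shank of the lowered lever; if the lever is not home they block each other.
- keeper (a point): Middle of the orange keeper's opening that takes the bolt's end, axes as the dock's. The keeper is 32 x 14 mm, top 130 mm above the bench.
- rack: White tube rack, 180 x 90 x 45 mm, full of red and orange capped tubes (85 mm to the cap tops), 0.8 kg, loose in its pocket on the dock. Origin: centre of its underside. Leave it there.
- control_bottle: Amber jar with white cap, 48 mm diameter, 85 mm tall, upright on the bench. Origin: centre of its underside. Leave alone.
- waste_cup: White plastic cup, 70 mm diameter, 80 mm tall, upright on the bench. Origin: centre of its underside. Leave alone.
- tip_box: Blue tip box with clear lid, 80 x 120 x 61 mm, on the bench. Origin: centre of its underside. Leave alone.
Mind the look-alikes: they are no part of the job. There is more than one size of the rack; the job needs the smallest.

How it is judged:
On the way, in this order (a step that is already met when the one before it is completed fails the run):
1. the release button is squeezed while the lever is still raised (value of joint button above 0.004 m and value of joint lever below 0.3 rad), for 0.04 s.
2. the lever is fully down and the button has sprung back out, with the bolt still drawn back (value of joint lever above 0.84 rad and value of joint button below 0.002 m and value of joint bolt below 0.025 m), for 0.2 s.
At the end, for the whole second after the job is handed in: The lever is home (joint over 0.84), the button is out (under 2 mm pressed), the bolt is in the keeper (slid over 47 of its 54 mm), and the rack is at rest (value of joint lever above 0.84 rad and value of joint button below 0.002 m and value of joint bolt above 0.047 m and linear speed of rack below 0.02 m/s); the robot touches nothing.
It fails at once if the tube rack is shifted more than 20 mm or tipped (distance of rack from where it was at the start of the episode above 0.02 m or angle between rack's own z axis and vertical above 0.2 rad).
It fails at once if the bottle, the cup or the tip box is shifted more than 25 mm or tipped (distance of any of control_bottle, waste_cup, tip_box from where it was at the start of the episode above 0.025 m or angle between any of control_bottle, waste_cup's own z axis and vertical above 0.4 rad).
It also fails if it takes over 48 s, if anything falls off the work surface, if the arm or the gripper's body presses on something with over 40 N, if the wrist force passes 120 N, or if a joint passes its speed limit or range.

## Robot

A 7-joint arm with a two-finger parallel gripper is mounted at the origin on the work surface. World frame = base frame: x ahead of the robot, y to its left, z up, the work surface at z = 0. Lengths are in m, angles in rad, forces in N, time in s.
With the tool pointing down it reaches from about 0.425 to 0.825 m from the base axis. Payload 3.6 kg.
Tool frame: the origin (TCP) lies on the mounting face of the last link; the fingertips stand 173 mm ahead of it and the grasp point (between the pads) lies 155 mm ahead of it; z points along the fingers, y is the line along which they close (so a half turn about z gives the same grasp; the last joint's range is limited). The gripper opens to 85 mm and grips with 20 to 120 N. Pads are 22 mm wide; open, the fingers measure 114 mm over their backs; the gripper's body (76 mm by 85 mm) begins 54 mm behind the grasp point. The pads swing forward as they close: fully open they stand 13 mm farther back than shut.
Start: joints at [-1.317, 0.615, -0.013, 1.423, 0.008, 1.103, -0.04], TCP at [0.179, 0.625, 0.405] pointing down, gripper open.
Joint ranges: [-3.12, 3.12], [-0.3, 2.06], [-1.34, 1.32], [0.26, 2.42], [-1.36, 4.5], [0.01, 1.98], [-2.84, 2.84]. Speed limits (rad/s): [2.79, 2.79, 3.14, 3.14, 3.14, 3.14, 3.14].

## Interface

Orientations are given as a unit quaternion [x, y, z, w].
In Python, from workcell import robot, vision, workorder gives the robot as it stands.
- The arm moves only by the tool step_arm, never from a script. Its argument "plan" is a list of rows, each an object of numbers: "hand": the opening in per cent of the stroke, from 0 (shut) to 100 (fully open); "dx", "dy", "dz": the shift along the tool's x, y, z in m; "rx", "ry", "rz": the turn, a rotation vector about the tool's x, y, z in degrees. A call has 1 to 20 rows; each row is the pose to reach, as a shift and turn from the pose commanded when the call began, along the tool's axes at that moment; what a row does not reach only later rows make up. A row lasts 1/12 s, in which the tool goes at most 41.7 mm and 7.16 degrees, less where a joint would pass 70% of its speed; a pose out of reach is approached as far as the arm can. A call with a gripper value outside its range is refused whole. The fingers move at their own pace and stop on an object; "squeeze" is the grip in N (left out, the last holds). Time passes only in rows, so rows that repeat a pose let the fingers close. It gives the time, the measured TCP pose, the force, the opening and the grip force at its end, in the units of the state.
- robot.read_state(): the state, without advancing time (a new reading comes with each control period).
- vision.grab_frame(name): name is "scene" or "top"; returns the picture (480x640x3 uint8, blue, green, red); there is no depth.
- vision.get_calibration(name): a dict with "vertical_fov" (degrees; the focal length in pixels is half the picture's height over the tangent of half this angle, whatever the lens; pixels are square), "cx", "cy" (the principal point, pixels), "k1" (the pictures are not rectified: a ray, as slopes to the right and down, at radius r is drawn at 1 + k1 r^2 times it, then the intrinsics apply), "world_to_cam" (4x4, takes a point from world to camera coordinates). Camera axes: x right, y up, looking along -z (the intrinsics and any distortion apply to the point x, -y, -z); pixel columns grow to the right and rows downward; lengths in m; the calibration is good to about 2 mm. A picture is of the moment at which its call begins. get_calibration takes no time and is no camera call.
- workorder.close_job(): hands the job in; it is judged then, once.
Trained networks look in the newest picture that a camera, given by its name, has taken for a name from the list of things; names that differ only in an ending like _2 or _b are one class to them, and where a whole thing is asked for, a point or a joint stands for the part that bears it (a point fixed in the world has none). Each returns a list of dicts, best first, with "p" (0 to 1); they miss things now and then, are a little off and sometimes report something else, mostly with a low value. They report only what shows in the picture. A call takes as long as a camera call. They do not tell look-alikes from the thing itself.
- vision.trace(camera, label): "pixels" (480x640 bool, what is visible of it) and "bbox" ([left, top, right, bottom] in pixels, round what is visible of it).
The state is a dict: "time": time; "q": joint angles; "qd": joint speeds; "joint_torque": joint torques, N m; "position": TCP position; "eef_rot": TCP orientation; "ft_force": force on the tool from outside, world axes, zero at the start; "ft_torque": the same for the moment, N m; "grip_width": opening from 0.0 (shut) to 1.0 (fully open); "gripper_force": force on a finger pad.
Only numpy, scipy, OpenCV 4.12 (cv2) and the standard library are available. Lean on these libraries where they do the work, as an engineer would, in place of code of your own. Each camera call takes 0.05 s, during which the arm holds its last target. There are 200 camera calls.

## Working session

There is one attempt and no reset: what is moved stays moved. The work goes in short steps, Python scripts to look and compute and a tool call to move; the robot and the scene stay as the last step left them, time stands still between calls to the robot, and variables do not carry over. Pictures are saved under pics/ and viewed, at most 10 in all, crops included, and the job is handed in when it is done.

Besides the shell and the picture viewer there is one more tool, called after "Call:" as a command line: name --argument value ..., lists and objects as JSON in quotes. step_arm: Moves the arm, as the interface text tells. Its arguments: {"type":"object","properties":{"plan":{"type":"array"},"squeeze":{"type":"number"}},"required":["plan"]}

```bash
ls; mkdir -p pics
python3 - <<'E'
from workcell import robot, vision
import cv2
for n in ("scene","top"):
    im=vision.grab_frame(n); cv2.imwrite(f"pics/{n}0.png",im)
    print(n,vision.get_calibration(n))
    for l in ("dock","grip","button_face","bolt_knob","keeper","rack","hinge"):
        try:
            for d in vision.trace(n,l)[:3]:
                m=d["pixels"]; ys,xs=m.nonzero(); print(n,l,round(d["p"],2),d["bbox"],m.sum(),xs.mean().round(1),ys.mean().round(1))
        except Exception as e: print(n,l,e)
print(robot.read_state())
E
```

```text
pics
scene {'vertical_fov': 53.544862046437544, 'cx': 314.1543033774548, 'cy': 250.75626315885, 'k1': -0.10763093459175666, 'world_to_cam': array([[-8.04131200e-01,  5.94409183e-01, -7.12295294e-03,
         4.45284108e-01],
       [-3.43092067e-01, -4.54291437e-01,  8.22135709e-01,
        -1.40672162e-03],
       [ 4.85449119e-01,  6.63548803e-01,  5.69246993e-01,
        -1.53538392e+00],
       [ 0.00000000e+00,  0.00000000e+00,  0.00000000e+00,
         1.00000000e+00]])}
scene dock 0.62 [197.7, 215.6, 373.4, 375.2] 11388 285.0 309.2
scene dock 0.32 [244.2, 219.0, 315.8, 275.3] 895 284.5 248.4
scene grip 0.93 [243.1, 215.1, 313.6, 272.9] 834 284.8 247.9
scene button_face 0.38 [244.6, 218.5, 316.1, 274.2] 816 285.4 248.8
scene bolt_knob 0.72 [306.5, 277.2, 329.9, 294.0] 181 320.5 283.9
scene bolt_knob 0.32 [241.9, 240.7, 307.9, 293.5] 1165 273.7 263.1
scene keeper 0.95 [201.7, 215.6, 370.5, 374.3] 11090 285.2 309.4
scene rack 0.77 [317.1, 192.7, 372.8, 252.5] 2484 344.9 223.6
scene rack 0.68 [214.5, 177.2, 288.2, 228.8] 2939 251.2 207.6
scene rack 0.66 [239.4, 237.9, 308.4, 292.7
[... 1205 characters left out ...]
 0.61486245, -0.01264379,  1.42336629,  0.00810357,
        1.10340883, -0.04036172]), 'qd': array([ 1.04994386e-03,  1.33591097e-03, -2.61469900e-04,  2.29376935e-04,
       -8.91379946e-05, -1.46245387e-03,  2.34177276e-03]), 'joint_torque': array([ 1.51888653e-04, -4.69045794e+01,  2.59097787e-01, -1.71335471e+01,
        1.00618514e-02,  1.47552524e-03,  1.38325780e-05]), 'position': array([0.17945725, 0.62471983, 0.40473269]), 'eef_rot': array([ 1.39378224e-01,  9.90239218e-01,  5.99879655e-06, -2.90165301e-05]), 'ft_force': array([ 0.54603728, -0.05405597,  0.25170524]), 'ft_torque': array([ 0.00548307, -0.01738744, -0.02474222]), 'gripper_force': 0.0, 'grip_width': 1.0023584870807067}
```

View pics/scene0.png

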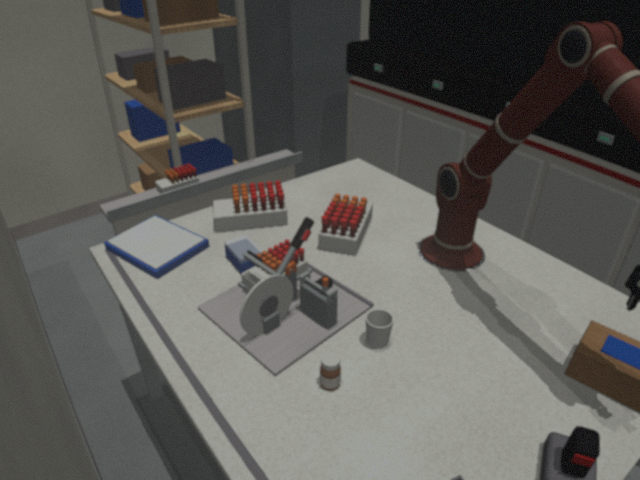

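View pics/top0.png

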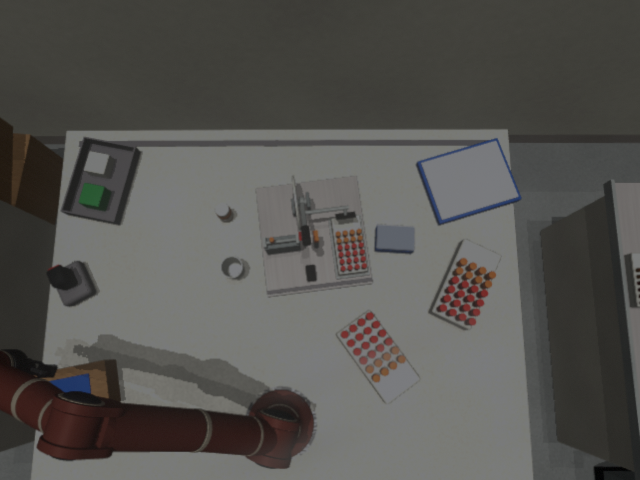

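Run:
```python
import cv2,numpy as np
a=cv2.imread("pics/scene0.png")[205:380,190:385]; b=cv2.imread("pics/top0.png")[170:305,245:380]
f=lambda x,s:cv2.convertScaleAbs(cv2.resize(x,None,fx=s,fy=s,interpolation=cv2.INTER_CUBIC),alpha=1.7)
cv2.imwrite("pics/sc_c.png",f(a,3.4)[:600]); cv2.imwrite("pics/top_c.png",f(b,4.4))
```

```text
(no output)
```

View pics/sc_c.png

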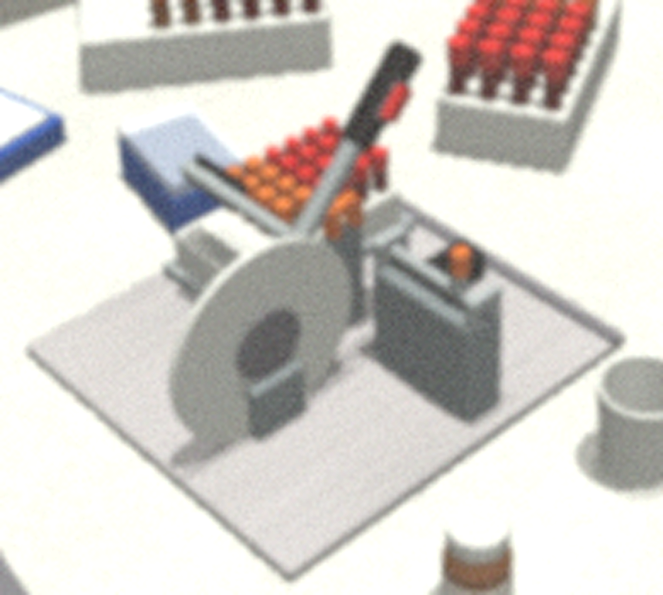

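View pics/top_c.png

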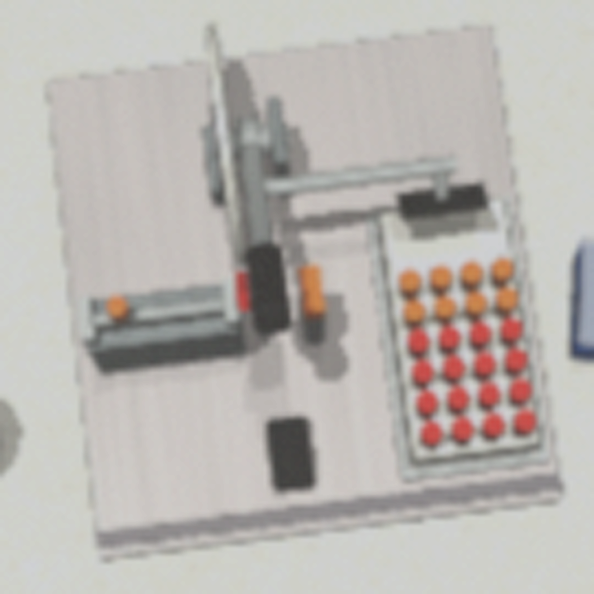

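```bash
cat > h.py <<'E'
import numpy as np
from workcell import vision
from scipy.spatial.transform import Rotation as R
C={n:vision.get_calibration(n) for n in("scene","top")}
def proj(n,p):
    c=C[n];p=np.asarray(p,float)
    q=c["world_to_cam"][:3,:3]@p+c["world_to_cam"][:3,3]
    s=np.array([q[0],-q[1]])/-q[2]; s=s*(1+c["k1"]*(s@s))
    return s*240/np.tan(np.radians(c["vertical_fov"]/2))+[c["cx"],c["cy"]]
def W(d,P):  # dock -> world
    c,s=np.cos(d[2]),np.sin(d[2]); return np.array([d[0]+c*P[0]-s*P[1],d[1]+s*P[0]+c*P[1],P[2]])
E
python3 - <<'E'
from h import *
from scipy.optimize import least_squares
S=lambda u,v:np.array([u,v])/3.4+[189.65,204.65]
T=lambda u,v:np.array([u,v])/4.4+[244.6,169.6]
def grip(e,r=.2,y=0,n=0): return [.12-r*np.cos(e)+n*np.sin(e)*0,y,.09+r*np.sin(e)]
def obs(x):
    d=x[:3];px,py,e,yk,ykp=x[3:8]
    c=lambda i,j:[px+i*.18,py+j*.1675,.012]
    L=[("scene",c(1,1),S(290,574)),("scene",c(1,-1),S(28,350)),("scene",c(-1,1),S(622,340)),
    ("top",c(1,1),T(48,82)),("top",c(1,-1),T(493,28)),("top",c(-1,-1),T(560,478)),("top",c(-1,1),T(98,536)),
    ("scene",[0,yk,.155],S(460,247)),("top",[0,yk,.155],T(118,305)),
    ("scene",grip(e,.2,0.005),S(383,94)),("top",grip(e),T(268,288)),
    ("scene",grip(e,.2,.0205),S(397,101)),
    ("top",[0,ykp,.130],T(313,290)),("scene",[0,ykp,.130],S(347,205)),
    ("scene",[.12,.025,.09],S(268,343))]
    return L
def f(x): return np.concatenate([proj(n,W(x[:3],p))-o for n,p,o in obs(x)])
r=least_squares(f,[.6,-.1,0.1,0,0,.9,.1,-.03],loss="soft_l1")
print(r.x.round(4)); print(f(r.x).reshape(-1,2).round(1))
np.save("fit.npy",r.x)
E
```

```text
[ 0.5479 -0.0806  0.1297  0.0337 -0.0183  0.8187  0.1028 -0.0241]
[[-0.8  0.5]
 [-1.6 -1.6]
 [ 1.5 -1.4]
 [-0.7 -1.5]
 [-0.6 -1.9]
 [ 0.4  3.9]
 [-0.3  4.2]
 [ 0.2  0.7]
 [ 0.5  0.2]
 [ 0.2  0.2]
 [ 1.3 -0.8]
 [ 0.3  0.5]
 [-0.7  0. ]
 [-0.5 -0.6]
 [ 0.6 -0.2]]
```

Run:
```python
from h import *
from scipy.optimize import least_squares
S=lambda u,v:np.array([u,v])/3.4+[189.65,204.65]
T=lambda u,v:np.array([u,v])/4.4+[244.6,169.6]
def grip(e,r=.2,y=0): return [.12-r*np.cos(e),y,.09+r*np.sin(e)]
def obs(x):
    px,py,e,yk,ykp=x[3:8]
    c=lambda i,j:[px+i*.18,py+j*.1675,.012]
    return [("scene",c(1,1),S(290,574)),("scene",c(1,-1),S(28,350)),("scene",c(-1,1),S(622,340)),
    ("top",c(1,1),T(48,82)),("top",c(1,-1),T(493,28)),("top",c(-1,-1),T(562,500)),("top",c(-1,1),T(100,555)),
    ("scene",[0,yk,.155],S(460,247)),("top",[0,yk,.155],T(118,305)),
    ("scene",grip(e,.2,0.005),S(383,94)),("top",grip(e),T(268,288)),
    ("scene",grip(e,.2,.0205),S(397,101)),
    ("top",[0,ykp,.130],T(313,290)),("scene",[0,ykp,.130],S(347,205)),
    ("scene",[.12,.025,.09],S(268,343))]
def f(x): return np.concatenate([proj(n,W(x[:3],p))-o for n,p,o in obs(x)])
r=least_squares(f,[.6,-.1,0.1,0,0,.9,.1,-.03],loss="soft_l1")
x=r.x;print(x.round(4)); print(f(x).reshape(-1,2).round(1).tolist())
np.save("fit.npy",x)
for n,P in (("grip",grip(x[5])),("hinge",[.12,0,.09]),("griphome",grip(.05)),("knob",[0,x[6],.155])): print(n,W(x[:3],P).round(4))
```

```text
[ 0.5478 -0.0804  0.1269  0.0311 -0.0187  0.8199  0.1028 -0.0243]
[[-0.3, -0.2], [-0.8, -2.3], [2.1, -1.7], [-0.4, -0.9], [-0.2, -1.0], [0.0, -0.0], [-0.7, 0.6], [0.1, 0.7], [0.5, 0.2], [0.2, 0.2], [1.2, -0.8], [0.3, 0.5], [-0.6, 0.1], [-0.4, -0.6], [0.6, -0.2]]
grip [ 0.5315 -0.0825  0.2362]
hinge [ 0.6668 -0.0652  0.09  ]
griphome [ 0.4687 -0.0905  0.1   ]
knob [0.5348 0.0215 0.155 ]
```

```bash
cat >> h.py <<'E'
D=np.load("fit.npy")
def Rt(tilt):  # tool y = dock y, tool z down, body leaning to dock +x by tilt
    c,s=np.cos(D[2]),np.sin(D[2]); y=np.array([-s,c,0]); X=np.array([c,s,0])
    z=-(np.sin(tilt)*X+np.cos(tilt)*np.array([0,0,1])); x=np.cross(y,z)
    return np.c_[x,y,z]
def gp(e,r=.2,y=0): return np.array([.12-r*np.cos(e),y,.09+r*np.sin(e)])
def rel(P,Rw,p0,R0,off=.155):  # grasp point P (world), orientation -> row
    t=P-off*Rw[:,2]; return (R0.T@(t-p0)).round(4),np.degrees(R.from_matrix(R0.T@Rw).as_rotvec()).round(1),t.round(3)
def cur():
    from workcell import robot
    s=robot.read_state(); return s,np.array(s["position"]),R.from_quat(s["eef_rot"]).as_matrix()
E
python3 - <<'E'
from h import *
s,p,R0=cur()
Rw=Rt(np.radians(15)); g=W(D,gp(D[5],.2,.00075))
print(rel(g-.09*Rw[:,2],Rw,p,R0))
# black pad check
from scipy.optimize import least_squares
S=lambda u,v:(np.array([u,v]))/3.4+[189.65,204.65]; T=lambda u,v:np.array([u,v])/4.4+[244.6,169.6]
for z in(.012,.06,.09):
    r=least_squares(lambda q:proj("top",W(D,[q[0],q[1],z]))-T(290,455),[-.1,0]).x
    print(z,r.round(3),(proj("scene",W(D,[*r,z]))-[189.65,204.65])*3.4)
E
```

```text
(array([-0.5915, -0.5568, -0.0682]), array([  3.1,  14.8, -23.2]), array([ 0.594, -0.074,  0.473]))
0.012 [-0.093  0.003] [453.95637974 283.7109776 ]
0.06 [-0.1    0.003] [460.09179082 235.08744082]
0.09 [-0.104  0.003] [464.03414112 203.80529699]
```

Call:
step_arm --plan '[{"dz":-0.04,"hand":100},{"dz":-0.08},{"dz":-0.12,"dx":-0.01,"dy":-0.01},{"dz":-0.12,"dx":-0.04,"dy":-0.038,"rz":-5},{"dz":-0.12,"dx":-0.07,"dy":-0.066,"rz":-10},{"dz":-0.12,"dx":-0.1,"dy":-0.094,"rz":-15},{"dz":-0.12,"dx":-0.13,"dy":-0.122,"rz":-20},{"dz":-0.12,"dx":-0.16,"dy":-0.15,"rz":-23},{"dz":-0.12,"dx":-0.19,"dy":-0.18,"rz":-23},{"dz":-0.12,"dx":-0.22,"dy":-0.21,"rz":-23},{"dz":-0.12,"dx":-0.25,"dy":-0.235,"rz":-23},{"dz":-0.12,"dx":-0.28,"dy":-0.263,"rz":-23},{"dz":-0.12,"dx":-0.31,"dy":-0.29,"rz":-23},{"dz":-0.12,"dx":-0.34,"dy":-0.32,"rz":-23},{"dz":-0.12,"dx":-0.37,"dy":-0.35,"rz":-23},{"dz":-0.12,"dx":-0.4,"dy":-0.38,"rz":-23},{"dz":-0.12,"dx":-0.43,"dy":-0.405,"rz":-23},{"dz":-0.12,"dx":-0.46,"dy":-0.43,"rz":-23},{"dz":-0.12,"dx":-0.49,"dy":-0.46,"rz":-23},{"dz":-0.12,"dx":-0.52,"dy":-0.49,"rz":-23}]' --squeeze 30

```text
invalid input
```

Run:
```python
from h import *
s,p,R0=cur()
print(p,s["q"])
Rw=Rt(np.radians(15)); g=W(D,gp(D[5],.2,.00075))
print(rel(g-.09*Rw[:,2],Rw,p,R0))
```

```text
[0.17945725 0.62471983 0.40473269] [-1.31751165  0.61486245 -0.01264379  1.42336629  0.00810357  1.10340883
 -0.04036172]
(array([-0.5915, -0.5568, -0.0682]), array([  3.1,  14.8, -23.2]), array([ 0.594, -0.074,  0.473]))
```

Call:
step_arm --plan '[{"hand":100,"dx":0,"dy":0,"dz":-0.04,"rx":0,"ry":0,"rz":0},{"hand":100,"dx":0,"dy":0,"dz":-0.08,"rx":0,"ry":0,"rz":0},{"hand":100,"dx":0,"dy":0,"dz":-0.12,"rx":0,"ry":0,"rz":0}]' --squeeze 30

```text
time: 1.05
position: [0.1794, 0.6245, 0.5257]
eef_rot: [0.139, 0.99, -0.001, -0.0]
ft_force: [0.4, 0.7, -0.1]
grip_width: 1.005
gripper_force: 0.0
```

Call:
step_arm --plan '[{"hand":100,"dx":-0.59,"dy":-0.555,"dz":0,"rx":0,"ry":0,"rz":-23},{"hand":100,"dx":-0.59,"dy":-0.555,"dz":0,"rx":0,"ry":0,"rz":-23},{"hand":100,"dx":-0.59,"dy":-0.555,"dz":0,"rx":0,"ry":0,"rz":-23},{"hand":100,"dx":-0.59,"dy":-0.555,"dz":0,"rx":0,"ry":0,"rz":-23},{"hand":100,"dx":-0.59,"dy":-0.555,"dz":0,"rx":0,"ry":0,"rz":-23},{"hand":100,"dx":-0.59,"dy":-0.555,"dz":0,"rx":0,"ry":0,"rz":-23},{"hand":100,"dx":-0.59,"dy":-0.555,"dz":0,"rx":0,"ry":0,"rz":-23},{"hand":100,"dx":-0.59,"dy":-0.555,"dz":0,"rx":0,"ry":0,"rz":-23},{"hand":100,"dx":-0.59,"dy":-0.555,"dz":0,"rx":0,"ry":0,"rz":-23},{"hand":100,"dx":-0.59,"dy":-0.555,"dz":0,"rx":0,"ry":0,"rz":-23},{"hand":100,"dx":-0.59,"dy":-0.555,"dz":0,"rx":0,"ry":0,"rz":-23},{"hand":100,"dx":-0.59,"dy":-0.555,"dz":0,"rx":0,"ry":0,"rz":-23},{"hand":100,"dx":-0.59,"dy":-0.555,"dz":0,"rx":0,"ry":0,"rz":-23},{"hand":100,"dx":-0.59,"dy":-0.555,"dz":0,"rx":0,"ry":0,"rz":-23},{"hand":100,"dx":-0.59,"dy":-0.555,"dz":0,"rx":0,"ry":0,"rz":-23},{"hand":100,"dx":-0.59,"dy":-0.555,"dz":0,"rx":0,"ry":0,"rz":-23},{"hand":100,"dx":-0.59,"dy":-0.555,"dz":0,"rx":0,"ry":0,"rz":-23},{"hand":100,"dx":-0.59,"dy":-0.555,"dz":0,"rx":0,"ry":0,"rz":-23},{"hand":100,"dx":-0.59,"dy":-0.555,"dz":0,"rx":0,"ry":0,"rz":-23},{"hand":100,"dx":-0.59,"dy":-0.555,"dz":0,"rx":0,"ry":0,"rz":-23}]'

```text
time: 2.72
position: [0.5944, -0.0779, 0.5243]
eef_rot: [-0.057, 0.998, -0.002, 0.0]
ft_force: [-0.5, -1.0, 0.0]
grip_width: 1.002
gripper_force: 0.0
```

Run:
```python
from h import *
s,p,R0=cur()
print(p,s["q"],s["qd"].round(2))
Rw=Rt(np.radians(15)); g=W(D,gp(D[5],.2,.00075))
print(rel(g-.09*Rw[:,2],Rw,p,R0))
```

```text
[ 0.5944076  -0.07792192  0.52428176] [-0.02812743  0.45316951  0.19901706  1.38245525 -0.08466916  1.31340409
  1.85738274] [ 0.28  0.21 -0.01 -0.35 -0.08  0.18  0.29]
(array([-0.0003,  0.0044,  0.0514]), array([-0.2, 15. , -0.8]), array([ 0.594, -0.074,  0.473]))
```

Call:
step_arm --plan '[{"hand":100,"dx":0,"dy":0.001,"dz":0.025,"rx":0,"ry":7,"rz":0},{"hand":80,"dx":0,"dy":0.001,"dz":0.051,"rx":0,"ry":15,"rz":0},{"hand":80,"dx":0,"dy":0.001,"dz":0.051,"rx":0,"ry":15,"rz":0},{"hand":80,"dx":0,"dy":0.001,"dz":0.051,"rx":0,"ry":15,"rz":0},{"hand":80,"dx":0,"dy":0.001,"dz":0.051,"rx":0,"ry":15,"rz":0}]'

```text
time: 3.13
position: [0.5935, -0.0704, 0.475]
eef_rot: [-0.061, 0.99, -0.008, -0.128]
ft_force: [-0.1, -0.4, 0.4]
grip_width: 0.802
gripper_force: 0.0
```

Run:
```python
from h import *
import cv2
s,p,R0=cur()
print(p,s["qd"].round(2))
Rw=Rt(np.radians(15)); g=W(D,gp(D[5],.2,.00075))
print(rel(g-.09*Rw[:,2],Rw,p,R0),rel(g,Rw,p,R0))
a=vision.grab_frame("scene"); tip=p+.165*R0[:,2]
for w in (-.034,.034): print(((proj("scene",tip+w*R0[:,1])-[230,150])*5.5).round())
print(((proj("scene",g)-[230,150])*5.5).round())
cv2.imwrite("pics/s2.png",cv2.convertScaleAbs(cv2.resize(a[150:250,230:350],None,fx=5.5,fy=5.5,interpolation=cv2.INTER_CUBIC),alpha=1.7))
```

```text
[ 0.59348893 -0.07038743  0.47495466] [-0.   -0.03  0.01 -0.01  0.    0.01  0.  ]
(array([-0.0009, -0.0034,  0.0019]), array([ 0. ,  0.2, -0.3]), array([ 0.594, -0.074,  0.473])) (array([-0.0005, -0.0035,  0.0919]), array([ 0. ,  0.2, -0.3]), array([ 0.571, -0.077,  0.386]))
[307. 291.]
[411. 346.]
[392. 450.]
```

View pics/s2.png

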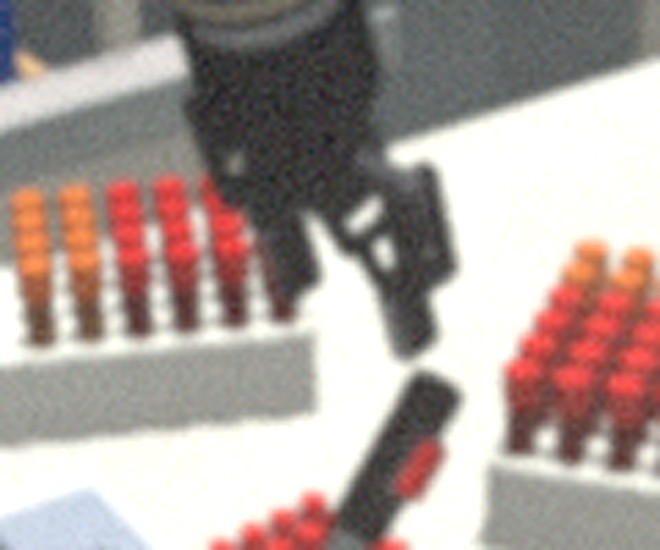

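Call:
step_arm --plan '[{"hand":75,"dx":0,"dy":-0.0035,"dz":0.03,"rx":0,"ry":0,"rz":0},{"hand":75,"dx":0,"dy":-0.0035,"dz":0.06,"rx":0,"ry":0,"rz":0},{"hand":75,"dx":0,"dy":-0.0035,"dz":0.09,"rx":0,"ry":0,"rz":0},{"hand":75,"dx":0,"dy":-0.0035,"dz":0.092,"rx":0,"ry":0,"rz":0},{"hand":75,"dx":0,"dy":-0.0035,"dz":0.092,"rx":0,"ry":0,"rz":0},{"hand":75,"dx":0,"dy":-0.0035,"dz":0.092,"rx":0,"ry":0,"rz":0}]' --squeeze 30

```text
time: 3.68
position: [0.5709, -0.077, 0.3876]
eef_rot: [-0.06, 0.99, -0.008, -0.127]
ft_force: [0.3, 0.3, 1.1]
grip_width: 0.744
gripper_force: 0.0
```

Run:
```python
from h import *
import cv2
s,p,R0=cur()
Rw=Rt(np.radians(15)); g=W(D,gp(D[5],.2,.00075))
print(p,s["ft_force"],rel(g,Rw,p,R0))
a=vision.grab_frame("scene")
b=vision.grab_frame("top")
f=lambda x:cv2.convertScaleAbs(cv2.resize(x,None,fx=5,fy=5,interpolation=cv2.INTER_CUBIC),alpha=1.7)
cv2.imwrite("pics/s3.png",np.hstack([f(a[190:290,240:320]),f(b[180:280,270:350])]))
```

```text
[ 0.57092942 -0.07703192  0.38758437] [0.26787072 0.34058174 1.11718879] (array([-0.0007,  0.0003,  0.0015]), array([ 0. ,  0.3, -0.3]), array([ 0.571, -0.077,  0.386]))
```

View pics/s3.png

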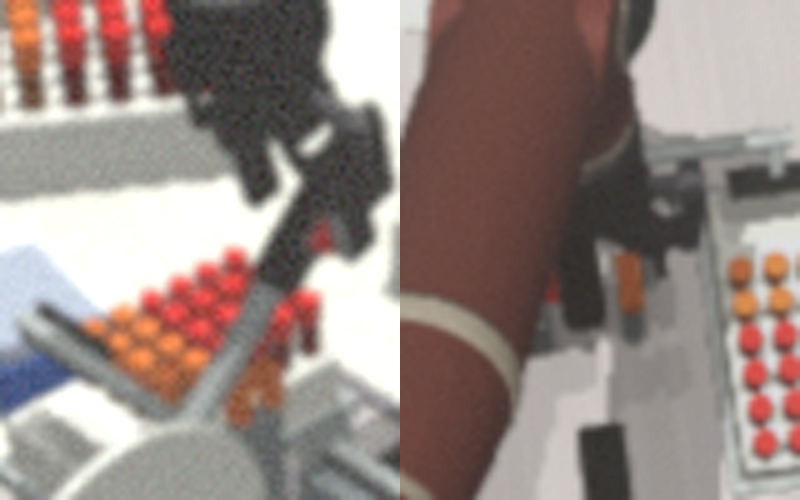

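Call:
step_arm --plan '[{"hand":40,"dx":0,"dy":0,"dz":0.001,"rx":0,"ry":0,"rz":0},{"hand":30,"dx":0,"dy":0,"dz":0.001,"rx":0,"ry":0,"rz":0},{"hand":15,"dx":0,"dy":0,"dz":0.001,"rx":0,"ry":0,"rz":0},{"hand":15,"dx":0,"dy":0,"dz":0.001,"rx":0,"ry":0,"rz":0},{"hand":15,"dx":0,"dy":0,"dz":0.001,"rx":0,"ry":0,"rz":0},{"hand":15,"dx":0,"dy":0,"dz":0.001,"rx":0,"ry":0,"rz":0},{"hand":15,"dx":0,"dy":0,"dz":0.001,"rx":0,"ry":0,"rz":0},{"hand":15,"dx":0,"dy":0,"dz":0.001,"rx":0,"ry":0,"rz":0}]' --squeeze 30

```text
time: 4.45
position: [0.5695, -0.0749, 0.3845]
eef_rot: [-0.061, 0.989, -0.006, -0.131]
ft_force: [-3.3, 4.0, 3.6]
grip_width: 0.289
gripper_force: 31.1
```

Run:
```python
from h import *
R0=Rt(np.radians(15)); g=W(D,gp(D[5],.2,.0)); p0=g-.155*R0[:,2]
N=14
for i in range(1,N+1):
    f=i/N; e=D[5]+(0.03-D[5])*f; t=np.radians(15-30*f)
    a,b,c=rel(W(D,gp(e)),Rt(t),p0,R0); print(i,a.round(3),b,c)
```

```text
1 [ 0.012 -0.     0.01 ] [-0.  -2.1  0. ] [ 0.558 -0.079  0.379]
2 [0.022 0.    0.02 ] [-0.  -4.3 -0. ] [ 0.545 -0.081  0.372]
3 [ 0.033 -0.     0.031] [ 0.  -6.4  0. ] [ 0.532 -0.082  0.364]
4 [ 0.042 -0.     0.042] [-0.  -8.6 -0. ] [ 0.52  -0.084  0.356]
5 [ 0.052 -0.     0.054] [ -0.  -10.7  -0. ] [ 0.508 -0.086  0.347]
6 [ 0.06  -0.     0.066] [ -0.  -12.9   0. ] [ 0.497 -0.087  0.337]
7 [ 0.068 -0.     0.079] [ -0. -15.   0.] [ 0.486 -0.088  0.327]
8 [0.075 0.    0.092] [ -0.  -17.1  -0. ] [ 0.476 -0.09   0.317]
9 [ 0.081 -0.     0.105] [ -0.  -19.3  -0. ] [ 0.467 -0.091  0.306]
10 [ 0.087 -0.     0.118] [ -0.  -21.4  -0. ] [ 0.458 -0.092  0.295]
11 [ 0.092 -0.     0.131] [ -0.  -23.6   0. ] [ 0.449 -0.093  0.283]
12 [ 0.096 -0.     0.145] [ -0.  -25.7  -0. ] [ 0.442 -0.094  0.271]
13 [ 0.1   -0.     0.159] [ -0.  -27.9   0. ] [ 0.435 -0.095  0.258]
14 [ 0.102 -0.     0.173] [ -0. -30.   0.] [ 0.429 -0.096  0.246]
```

Call:
step_arm --plan '[{"hand":15,"dx":0.012,"dy":0.001,"dz":0.01,"rx":0,"ry":-2.1,"rz":0},{"hand":15,"dx":0.022,"dy":0.001,"dz":0.02,"rx":0,"ry":-4.3,"rz":0},{"hand":15,"dx":0.033,"dy":0.001,"dz":0.031,"rx":0,"ry":-6.4,"rz":0},{"hand":15,"dx":0.042,"dy":0.001,"dz":0.042,"rx":0,"ry":-8.6,"rz":0},{"hand":15,"dx":0.052,"dy":0.001,"dz":0.054,"rx":0,"ry":-10.7,"rz":0},{"hand":15,"dx":0.06,"dy":0.001,"dz":0.066,"rx":0,"ry":-12.9,"rz":0},{"hand":15,"dx":0.068,"dy":0.001,"dz":0.079,"rx":0,"ry":-15,"rz":0},{"hand":15,"dx":0.068,"dy":0.001,"dz":0.079,"rx":0,"ry":-15,"rz":0},{"hand":15,"dx":0.068,"dy":0.001,"dz":0.079,"rx":0,"ry":-15,"rz":0}]'

```text
time: 5.2
position: [0.4845, -0.0853, 0.325]
eef_rot: [-0.062, 0.998, 0.001, 0.001]
ft_force: [0.8, 3.6, -3.3]
grip_width: 0.29
gripper_force: 31.5
```

Run:
```python
from h import *
s,p,R0=cur()
print(p,s["q"].round(2),s["ft_force"].round(1),s["ft_torque"].round(1))
g=p+.155*R0[:,2]; c,k=np.cos(D[2]),np.sin(D[2]); d=g-[D[0],D[1],0]; d=np.array([c*d[0]+k*d[1],-k*d[0]+c*d[1],d[2]]); v=d-[.12,0,.09]
e=np.arctan2(v[2],-v[0]);print(d.round(4),"e",e.round(3),"r",np.hypot(v[0],v[2]).round(4))
Rn=Rt(0);p0=W(D,gp((.03+D[5])/2,.2,.001))-.155*Rn[:,2]
N=7
for i in range(1,N+1):
    f=i/N; e=(.03+D[5])/2*(1-f)+.03*f; t=np.radians(-15*f)
    a,b,c=rel(W(D,gp(e,.2,.001)),Rt(t),p0,Rn); print(i,a.round(3),b)
```

```text
[ 0.48448421 -0.08531048  0.32501724] [ 0.03  0.48  0.15  1.97 -0.11  0.69  1.94] [ 0.8  3.6 -3.3] [ 0.9 -0.6  0.2]
[-0.0632  0.0034  0.17  ] e 0.412 r 0.1999
1 [0.01 0.   0.01] [-0.  -2.1  0. ]
2 [ 0.02  -0.     0.022] [ 0.  -4.3 -0. ]
3 [0.029 0.    0.033] [-0.  -6.4 -0. ]
4 [ 0.037 -0.     0.045] [-0.  -8.6  0. ]
5 [ 0.045 -0.     0.057] [ -0.  -10.7  -0. ]
6 [ 0.052 -0.     0.069] [  0.  -12.9  -0. ]
7 [ 0.058 -0.     0.082] [ -0. -15.  -0.]
```

Call:
step_arm --plan '[{"hand":15,"dx":0.004,"dy":0,"dz":0.01,"rx":0,"ry":0,"rz":0},{"hand":15,"dx":0.008,"dy":0,"dz":0.0215,"rx":0,"ry":0,"rz":0},{"hand":15,"dx":0.0115,"dy":0,"dz":0.033,"rx":0,"ry":0,"rz":0},{"hand":15,"dx":0.014,"dy":0,"dz":0.0445,"rx":0,"ry":0,"rz":0},{"hand":15,"dx":0.016,"dy":0,"dz":0.0565,"rx":0,"ry":0,"rz":0},{"hand":15,"dx":0.017,"dy":0,"dz":0.0665,"rx":0,"ry":0,"rz":0},{"hand":15,"dx":0.0175,"dy":0,"dz":0.074,"rx":0,"ry":0,"rz":0},{"hand":15,"dx":0.0175,"dy":0,"dz":0.074,"rx":0,"ry":0,"rz":0},{"hand":15,"dx":0.0175,"dy":0,"dz":0.074,"rx":0,"ry":0,"rz":0}]'

```text
time: 5.95
position: [0.4679, -0.0875, 0.2528]
eef_rot: [-0.062, 0.998, 0.001, 0.001]
ft_force: [-0.2, 6.5, 9.4]
grip_width: 0.294
gripper_force: 35.0
```

```bash
cat >> h.py <<'E'
def dock(g):
    c,k=np.cos(D[2]),np.sin(D[2]); d=g-np.array([D[0],D[1],0]); return np.array([c*d[0]+k*d[1],-k*d[0]+c*d[1],d[2]])
E
python3 - <<'E'
from h import *
s,p,R0=cur()
print(p,s["q"].round(2),s["ft_force"].round(1),s["ft_torque"].round(1),s["qd"].round(2))
d=dock(p+.155*R0[:,2]); v=d-[.12,0,.09]
print(d.round(4),"e",np.arctan2(v[2],-v[0]).round(3),"r",np.hypot(v[0],v[2]).round(4))
E
```

```text
[ 0.46788003 -0.08749101  0.25275343] [ 0.06  0.59  0.11  2.08 -0.14  0.48  1.98] [-0.2  6.5  9.4] [1.1 0.2 0.2] [-0. -0.  0.  0. -0. -0. -0.]
[-0.0798  0.0033  0.0978] e 0.039 r 0.2
```

Call:
step_arm --plan '[{"hand":15,"dx":0,"dy":0,"dz":0.003,"rx":0,"ry":0,"rz":0},{"hand":15,"dx":0,"dy":0,"dz":0.003,"rx":0,"ry":0,"rz":0},{"hand":15,"dx":0,"dy":0,"dz":0.003,"rx":0,"ry":0,"rz":0}]'

```text
time: 6.2
position: [0.4679, -0.0875, 0.2517]
eef_rot: [-0.062, 0.998, 0.001, 0.002]
ft_force: [-5.1, 6.0, 27.0]
grip_width: 0.289
gripper_force: 36.8
```

Call:
step_arm --plan '[{"hand":75,"dx":0,"dy":0,"dz":0,"rx":0,"ry":0,"rz":0},{"hand":75,"dx":0,"dy":0,"dz":0,"rx":0,"ry":0,"rz":0},{"hand":75,"dx":0,"dy":0,"dz":0,"rx":0,"ry":0,"rz":0},{"hand":75,"dx":0,"dy":0,"dz":0,"rx":0,"ry":0,"rz":0},{"hand":75,"dx":0,"dy":0,"dz":0,"rx":0,"ry":0,"rz":0},{"hand":75,"dx":0,"dy":0,"dz":0,"rx":0,"ry":0,"rz":0}]'

```text
time: 6.7
position: [0.4666, -0.0892, 0.2479]
eef_rot: [-0.06, 0.998, -0.0, -0.001]
ft_force: [0.6, -0.9, 0.0]
grip_width: 0.75
gripper_force: 0.0
```

Call:
step_arm --plan '[{"hand":75,"dx":0,"dy":0,"dz":-0.03,"rx":0,"ry":0,"rz":0},{"hand":75,"dx":0,"dy":0,"dz":-0.07,"rx":0,"ry":0,"rz":0},{"hand":75,"dx":0,"dy":0,"dz":-0.11,"rx":0,"ry":0,"rz":0},{"hand":75,"dx":-0.04,"dy":0.04,"dz":-0.13,"rx":0,"ry":0,"rz":0},{"hand":75,"dx":-0.08,"dy":0.1,"dz":-0.13,"rx":0,"ry":0,"rz":0},{"hand":75,"dx":-0.08,"dy":0.1,"dz":-0.13,"rx":0,"ry":0,"rz":0},{"hand":75,"dx":-0.08,"dy":0.1,"dz":-0.13,"rx":0,"ry":0,"rz":0},{"hand":75,"dx":-0.08,"dy":0.1,"dz":-0.13,"rx":0,"ry":0,"rz":0}]'

```text
time: 7.37
position: [0.5349, 0.0241, 0.3778]
eef_rot: [-0.064, 0.998, 0.001, 0.0]
ft_force: [-0.4, -0.6, -1.0]
grip_width: 0.749
gripper_force: 0.0
```

Run:
```python
from h import *
import cv2
s,p,R0=cur()
K=W(D,[0,D[6],.153]); Rw=Rt(0)
print(p,s["qd"].round(2),rel(K,Rw,p,R0),dock(p+.155*R0[:,2]))
a=vision.grab_frame("scene");b=vision.grab_frame("top")
f=lambda x:cv2.convertScaleAbs(cv2.resize(x,None,fx=4,fy=4,interpolation=cv2.INTER_CUBIC),alpha=1.7)
print("knob sc crop",(proj("scene",W(D,[0,D[6],.155]))-[240,190])*4,"grip home",(proj("scene",W(D,gp(.05)))-[240,190])*4)
cv2.imwrite("pics/s4.png",np.hstack([f(a[190:330,240:340]),f(b[175:315,255:355])]))
```

```text
[0.53494694 0.02411276 0.37779952] [ 0.06 -0.02  0.08  0.06  0.03  0.    0.02] (array([ 0.0005, -0.0027,  0.0698]), array([0.1, 0. , 0.1]), array([0.535, 0.022, 0.308])) [0.00057434 0.10554469 0.22279971]
knob sc crop [340.27484295 352.0045158 ] grip home [316.78224662 299.44649445]
```

View pics/s4.png

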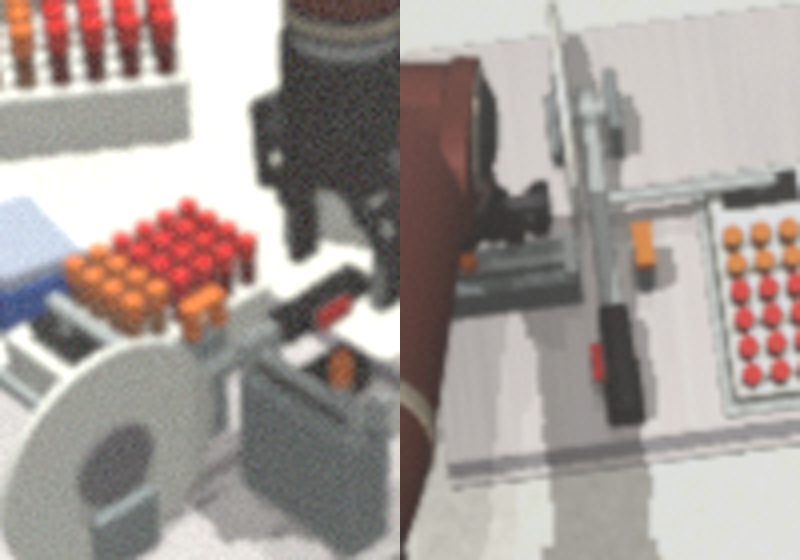

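Call:
step_arm --plan '[{"hand":60,"dx":0,"dy":-0.0025,"dz":0.035,"rx":0,"ry":0,"rz":0},{"hand":60,"dx":0,"dy":-0.0025,"dz":0.06,"rx":0,"ry":0,"rz":0},{"hand":60,"dx":0,"dy":-0.0025,"dz":0.07,"rx":0,"ry":0,"rz":0},{"hand":60,"dx":0,"dy":-0.0025,"dz":0.07,"rx":0,"ry":0,"rz":0},{"hand":5,"dx":0,"dy":-0.0025,"dz":0.07,"rx":0,"ry":0,"rz":0},{"hand":5,"dx":0,"dy":-0.0025,"dz":0.07,"rx":0,"ry":0,"rz":0},{"hand":5,"dx":0,"dy":-0.0025,"dz":0.07,"rx":0,"ry":0,"rz":0},{"hand":5,"dx":0,"dy":-0.0025,"dz":0.07,"rx":0,"ry":0,"rz":0},{"hand":5,"dx":0,"dy":-0.0025,"dz":0.07,"rx":0,"ry":0,"rz":0},{"hand":5,"dx":0,"dy":-0.0025,"dz":0.07,"rx":0,"ry":0,"rz":0},{"hand":5,"dx":0,"dy":-0.0025,"dz":0.07,"rx":0,"ry":0,"rz":0},{"hand":5,"dx":0,"dy":-0.0025,"dz":0.07,"rx":0,"ry":0,"rz":0}]' --squeeze 30

```text
time: 8.47
position: [0.5347, 0.0183, 0.3098]
eef_rot: [-0.061, 0.998, 0.0, 0.001]
ft_force: [-1.3, 2.6, 6.4]
grip_width: 0.145
gripper_force: 29.5
```

Call:
step_arm --plan '[{"hand":5,"dx":0,"dy":-0.01,"dz":0,"rx":0,"ry":0,"rz":0},{"hand":5,"dx":0,"dy":-0.02,"dz":0,"rx":0,"ry":0,"rz":0},{"hand":5,"dx":0,"dy":-0.03,"dz":0,"rx":0,"ry":0,"rz":0},{"hand":5,"dx":0,"dy":-0.038,"dz":0,"rx":0,"ry":0,"rz":0},{"hand":5,"dx":0,"dy":-0.044,"dz":0,"rx":0,"ry":0,"rz":0},{"hand":5,"dx":0,"dy":-0.044,"dz":0,"rx":0,"ry":0,"rz":0},{"hand":5,"dx":0,"dy":-0.044,"dz":0,"rx":0,"ry":0,"rz":0}]'

```text
time: 9.05
position: [0.5405, -0.027, 0.3098]
eef_rot: [-0.06, 0.998, -0.001, 0.002]
ft_force: [0.4, -0.6, 6.1]
grip_width: 0.149
gripper_force: 29.5
```

Call:
step_arm --plan '[{"hand":5,"dx":0,"dy":-0.003,"dz":0,"rx":0,"ry":0,"rz":0},{"hand":5,"dx":0,"dy":-0.006,"dz":0,"rx":0,"ry":0,"rz":0},{"hand":5,"dx":0,"dy":-0.009,"dz":0,"rx":0,"ry":0,"rz":0},{"hand":5,"dx":0,"dy":-0.009,"dz":0,"rx":0,"ry":0,"rz":0},{"hand":5,"dx":0,"dy":-0.009,"dz":0,"rx":0,"ry":0,"rz":0}]'

```text
time: 9.47
position: [0.5412, -0.0309, 0.3098]
eef_rot: [-0.063, 0.998, 0.003, 0.001]
ft_force: [-1.4, 7.4, 8.6]
grip_width: 0.148
gripper_force: 29.8
```

Call:
step_arm --plan '[{"hand":5,"dx":0,"dy":-0.004,"dz":0,"rx":0,"ry":0,"rz":0},{"hand":5,"dx":0,"dy":-0.004,"dz":0,"rx":0,"ry":0,"rz":0},{"hand":5,"dx":0,"dy":-0.004,"dz":0,"rx":0,"ry":0,"rz":0},{"hand":5,"dx":0,"dy":-0.004,"dz":0,"rx":0,"ry":0,"rz":0}]'

```text
time: 9.8
position: [0.5415, -0.0319, 0.3098]
eef_rot: [-0.064, 0.998, 0.005, 0.001]
ft_force: [-2.3, 12.3, 9.0]
grip_width: 0.145
gripper_force: 30.1
```

Call:
step_arm --plan '[{"hand":50,"dx":0,"dy":0.003,"dz":0,"rx":0,"ry":0,"rz":0},{"hand":50,"dx":0,"dy":0.006,"dz":0,"rx":0,"ry":0,"rz":0},{"hand":50,"dx":0,"dy":0.008,"dz":0,"rx":0,"ry":0,"rz":0},{"hand":50,"dx":0,"dy":0.008,"dz":0,"rx":0,"ry":0,"rz":0},{"hand":50,"dx":0,"dy":0.008,"dz":0,"rx":0,"ry":0,"rz":0},{"hand":50,"dx":0,"dy":0.008,"dz":-0.03,"rx":0,"ry":0,"rz":0},{"hand":50,"dx":0,"dy":0.008,"dz":-0.07,"rx":0,"ry":0,"rz":0},{"hand":50,"dx":0,"dy":0.04,"dz":-0.11,"rx":0,"ry":0,"rz":0},{"hand":50,"dx":0,"dy":0.08,"dz":-0.14,"rx":0,"ry":0,"rz":0},{"hand":50,"dx":0,"dy":0.12,"dz":-0.14,"rx":0,"ry":0,"rz":0},{"hand":50,"dx":0,"dy":0.16,"dz":-0.14,"rx":0,"ry":0,"rz":0},{"hand":50,"dx":0,"dy":0.2,"dz":-0.14,"rx":0,"ry":0,"rz":0},{"hand":50,"dx":0,"dy":0.2,"dz":-0.14,"rx":0,"ry":0,"rz":0},{"hand":50,"dx":0,"dy":0.2,"dz":-0.14,"rx":0,"ry":0,"rz":0},{"hand":50,"dx":0,"dy":0.2,"dz":-0.14,"rx":0,"ry":0,"rz":0}]'

```text
time: 11.05
position: [0.517, 0.1596, 0.4478]
eef_rot: [-0.061, 0.998, -0.001, -0.0]
ft_force: [-0.5, 0.5, 0.6]
grip_width: 0.494
gripper_force: 0.0
```

Run:
```python
from h import *
import cv2
s,p,R0=cur(); print(p,s["qd"].round(2),s["ft_force"].round(1))
a=vision.grab_frame("scene");b=vision.grab_frame("top")
f=lambda x:cv2.convertScaleAbs(cv2.resize(x,None,fx=4,fy=4,interpolation=cv2.INTER_CUBIC),alpha=1.7)
for y in (D[6]-.054,D[6]-.047): print((proj("scene",W(D,[0,y,.155]))-[240,190])*4,(proj("top",W(D,[0,y,.155]))-[255,175])*4+[400,0])
cv2.imwrite("pics/s5.png",np.hstack([f(a[190:330,240:340]),f(b[175:315,255:355])]))
```

```text
[0.51696467 0.1596009  0.44779284] [ 0.04 -0.    0.04  0.01  0.01  0.   -0.  ] [-0.5  0.5  0.6]
[280.19713665 314.41496152] [540.87129926 247.28428064]
[287.80467595 319.17621419] [531.37018687 248.45825613]
```

View pics/s5.png

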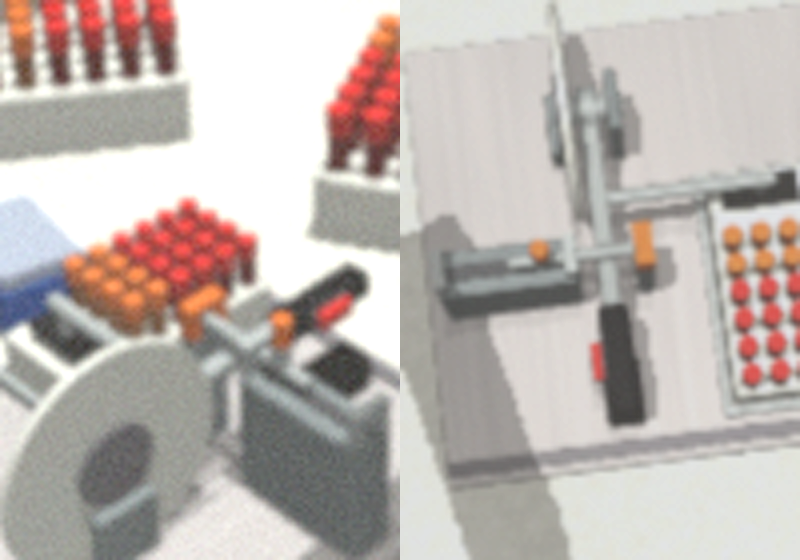

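The lever is down and the button out. The bolt spans the shank into the keeper, with the knob at about (540, 250) in the crop, where it should be at full travel.

```bash
python3 -c "
from workcell import workorder; print(workorder.close_job())"
```

```text
the job is handed in; nothing more can be done
None
```

The job is handed in: in the last pictures the lever is home, the button has sprung out, the bolt is in its keeper and the arm is clear; hand-in returned no verdict, and I did not measure how far the rack, bottle, cup or tip box had moved.

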